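# Print a linocut on the pin registration jig

### The job

Lift the long linocut printing block off the ink slab, fit it over the two dowels of the registration jig (large hole on the thick dowel, small hole on the thin one) and push it down against the sprung bed until it is fully home on the dowel shoulders. Finish while you are holding it pressed home like that: do not let go of it or ease off at the end. Leave the other loose things on the table where they are.

Things in the scene. Friction and masses are not known exactly. Their poses are not given: they have to be found in the camera images.
- block_handle (a point): Centre of the long block's handle: a solid upright wooden bar 80 long (x) x 24 wide (y) x 50 mm high, pinched across its width. The block: a plywood board 200 x 80 x 18 mm, grey lino plate 100 x 70 x 4 mm under it, 0.22 to 0.45 kg, balanced about the handle. This point is 25 mm over the board's top, 47 mm over the lino face, which starts on the ink slab. x along the board, z up.
- large_hole (a point): Centre, at the board's top, of the long block's large hole: round, 16 mm across, right through the board, at the block's x = +75 mm, y = 0.
- small_hole (a point): Centre, at the board's top, of the long block's small hole: round, 11 mm across, right through the board, at the block's x = -75 mm, y = 0.
- slab: White ink slab with a black inked patch, 180 x 130 x 8 mm, fixed to the table, under the long block; origin under its centre, x along its long side. Slab and jig lie on opposite sides of the robot's x axis; which is left and which is right changes.
- jig: Registration jig, fixed to the table: base board 250 x 120 x 20 mm with two upright dowels on its long centre line (x), thick one at x = +75 mm, thin one at x = -75 mm. Origin under its centre, on the table; z up. Fully home, the block's board rests on both dowel shoulders, with the handle's centre 77 mm above the table over the jig's origin and the block's x along the jig's x.
- thick_dowel_tip (a point): Centre of the top of the thick dowel, 64 mm above the table. The dowel is 14 mm in diameter and stands on a round shoulder 26 mm across, whose top is 34 mm above the table; it rises 30 mm above the shoulder, the top 11 mm tapering to a blunt nose 7 mm across.
- thin_dowel_tip (a point): Centre of the top of the thin dowel, 64 mm above the table. The dowel is 9 mm in diameter, on a shoulder like the other's; its top 11 mm taper to a blunt nose 2 mm across.
- bed (a joint): Sprung bed between the dowels, a 110 x 84 mm plate with a white card, which the lino meets: how far it is pressed down, in m. 0 = up (card 38 mm above the table); 0.008 = block home on the shoulders, which stop it. Spring 1200 N/m, 3.6 N preload: left alone the block stands 5 mm or more short of home; bringing it home takes 7 to 11 N of extra push.
- short_handle (a point): Bystander: centre of the handle (45 x 24 x 30 mm) of the short printing block, a 110 x 70 mm board of the same make with two small holes; 37 mm above the table. It does not fit the jig.
- brayer_near: Bystander: ink roller (85 mm wide, 40 mm high) with a 100 mm orange handle, lying at the right side of the table; origin on the table between roller and handle.
- brayer_far: Bystander: the same ink roller with a yellow handle, lying at the far side of the table; origin on the table between roller and handle.
- ink_tin: Bystander: ink tin, 72 mm across, 55 mm high; origin under its centre.
- tape_roll: Bystander: roll of paper tape, 80 mm across, 24 mm high; origin under its centre.
- ink_knife: Bystander: ink knife (spatula), 240 mm long, lying at the left side of the table; origin under its middle.
- glue_jar: Bystander: white jar, 60 mm across, 80 mm high, at the far side; origin under its centre.

How it is judged:
By the outcome, as a careful person would: the job done as asked, in the order asked, and still so for the second after the job is handed in, while the arm keeps its last pose, push and grip.
It also fails if it takes over 42 s, if anything falls off the work surface, if the arm or the gripper's body presses on something with over 40 N, if the wrist force passes 120 N, or if a joint passes its speed limit or range.

### The arm

A 7-joint arm with a two-finger parallel gripper is mounted at the origin on the work surface. World frame = base frame: x ahead of the robot, y to its left, z up, the work surface at z = 0. Lengths are in m, angles in rad, forces in N, time in s.
With the tool pointing down it reaches from about 0.425 to 0.95 m from the base axis. Payload 4.7 kg.
Tool frame: the origin (TCP) lies on the mounting face of the last link; the fingertips stand 173 mm ahead of it and the grasp point (between the pads) lies 155 mm ahead of it; z points along the fingers, y is the line along which they close (so a half turn about z gives the same grasp; the last joint's range is limited). The gripper opens to 85 mm and grips with 20 to 120 N. Pads are 22 mm wide; open, the fingers measure 114 mm over their backs; the gripper's body (76 mm by 85 mm) begins 54 mm behind the grasp point. The pads swing forward as they close: fully open they stand 13 mm farther back than shut.
Start: joints at [1.189, 0.469, -0.049, 1.532, 0.024, 1.141, -0.082], TCP at [0.233, -0.633, 0.405] pointing down, gripper open.
Joint ranges: [-2.59, 2.59], [-0.33, 1.99], [-1.39, 1.29], [0.1, 2.45], [-1.04, 4.18], [0.21, 1.99], [-2.66, 2.66]. Speed limits (rad/s): [2.57, 2.57, 3.14, 3.14, 3.14, 3.14, 3.14].

### API

Orientations are given as a unit quaternion [w, x, y, z].
In Python, from cell import r gives the robot as it stands.
- The arm moves only by the tool step_arm, never from a script. Its argument "targets" is a list that holds one entry, the list of rows, each a list of 7 numbers: the closure, from 0 (fully open) to 1 (shut), then the shift along the tool's x, y, z in mm, then the turn, a rotation vector about the tool's x, y, z in rad. In form: [[[claw, x, y, z, ax, ay, az], ...]]. A call has 1 to 5 rows; each row shifts and turns the commanded pose from where the row before left it, along the tool's axes as they then stand; what a row does not reach is not made up. A row lasts 1/10 s, in which the tool goes at most 50 mm and 8.59 degrees, less where a joint would pass 70% of its speed; a pose out of reach is approached as far as the arm can. A call is refused whole if a number of a shift passes 50 or a number of a turn 0.15, either way. A call with a gripper value outside its range is refused whole. The fingers move at their own pace and stop on an object; the grip force is fixed at half the most. Time passes only in rows, so rows that do not move let the fingers close. It gives the time, the measured TCP pose, the force, the opening and the grip force at its end, in the units of the state.
- r.state(): the state, without advancing time (a new reading comes with each control period).
- r.camera(name): name is "scene" or "top" or "wrist"; returns a dict with "img" (420x560x3 uint8, blue, green, red), "intrinsics" (3x3 intrinsics, pixels), "R" (3x3) and "t" (3): a world point X has camera coordinates R X + t. Camera axes: x right, y down, z forward; pixel columns grow to the right and rows downward; lengths in m; the calibration is good to about 2 mm. The wrist camera is an equidistant fisheye: a pixel r from the principal point sees the ray r / f radians off the axis. A picture is of the moment at which its call begins. There is no depth.
- r.hand_in(): hands the job in; it is judged then, once.
Trained networks look in the newest picture that a camera, given by its name, has taken for a name from the list of things; names that differ only in an ending like _2 or _b are one class to them, and where a whole thing is asked for, a point or a joint stands for the part that bears it (a point fixed in the world has none). Each returns a list of dicts, best first, with "confidence" (0 to 1); they miss things now and then, are a little off and sometimes report something else, mostly with a low value. They report only what shows in the picture. A call takes as long as a camera call.
- r.spot_in(camera, label): "uv" ([column, row] in pixels, amid what is visible of it).
- r.tip_of(camera, label): "uv" ([column, row] in pixels: a listed point, or the origin of a listed thing).
The state is a dict: "clock": time; "qpos": joint angles; "joint_vel": joint speeds; "joint_efforts": joint torques, N m; "tool_pos": TCP position; "tcp_rot": TCP orientation; "force": force on the tool from outside, world axes, zero at the start; "moment": the same for the moment, N m; "gripper_width": finger opening in m; "grasp_force": force on a finger pad.
Only numpy, scipy, OpenCV 4.12 (cv2) and the standard library are available. Lean on these libraries where they do the work, as an engineer would, in place of code of your own. Each camera call takes 0.05 s, during which the arm holds its last target. There are 200 camera calls.

## Working session

There is one attempt and no reset: what is moved stays moved. The work goes in short steps, Python scripts to look and compute and a tool call to move; the robot and the scene stay as the last step left them, time stands still between calls to the robot, and variables do not carry over. Pictures are saved under pics/ and viewed, at most 10 in all, crops included, and the job is handed in when it is done.

Besides the shell and the picture viewer there is one more tool, called after ">>>" as name(argument=value, ...) on one line, values as JSON. step_arm: Moves the arm, as the interface text tells. Its arguments: {"type":"object","properties":{"targets":{"type":"array","items":{"type":"array","items":{"type":"array","items":{"type":"number"}}}}},"required":["targets"]}

```bash
mkdir -p pics; cat > h.py <<'E'
from cell import r
import numpy as np, cv2
from scipy.spatial.transform import Rotation as Ro
def ray(c,uv):
    K=np.array(c["intrinsics"]);R=np.array(c["R"]);t=np.array(c["t"])
    return -R.T@t, R.T@np.array([(uv[0]-K[0,2])/K[0,0],(uv[1]-K[1,2])/K[1,1],1])
def wray(c,uv):
    K=np.array(c["intrinsics"]);R=np.array(c["R"]);t=np.array(c["t"])
    a=np.array([(uv[0]-K[0,2])/K[0,0],(uv[1]-K[1,2])/K[1,1]]);th=np.hypot(*a)
    d=np.r_[a/max(th,1e-9)*np.sin(th),np.cos(th)]
    return -R.T@t,R.T@d
def atz(c,uv,z,f=ray):
    o,d=f(c,uv);return o+d*(z-o[2])/d[2]
E
python3 - <<'E'
from h import *
Z=dict(block_handle=.055,large_hole=.030,small_hole=.030,slab=0,jig=0,thick_dowel_tip=.064,thin_dowel_tip=.064,short_handle=.037,ink_tin=0,glue_jar=0,tape_roll=0,brayer_near=0,brayer_far=0,ink_knife=0)
for n in("top","scene"):
    c=r.camera(n);cv2.imwrite(f"pics/{n}0.png",c["img"])
    for k,z in Z.items():
        if n=="scene" and k in("ink_tin","tape_roll","ink_knife"):continue
        for d in r.tip_of(n,k)[:2]: print(n,k,np.round(d["uv"],1),round(d["confidence"],2),np.round(atz(c,d["uv"],z),4))
s=r.state();print(s)
E
```

```text
top block_handle [212.9 232.6] 0.84 [0.4946 0.2439 0.055 ]
top large_hole [205.  211.3] 0.9 [0.5774 0.2778 0.03  ]
top small_hole [221.  248.6] 0.56 [0.4387 0.2185 0.03  ]
top small_hole [263.8 153.8] 0.39 [0.7927 0.057  0.03  ]
top slab [216.1 231.6] 0.86 [0.5049 0.2414 0.    ]
top jig [344.5 215.9] 0.95 [ 0.5511 -0.24    0.    ]
top jig [420.6 247.4] 0.36 [ 0.4258 -0.5142  0.    ]
top thick_dowel_tip [354.9 194.7] 0.73 [ 0.6177 -0.2717  0.064 ]
top thick_dowel_tip [282.6 176. ] 0.65 [ 0.6949 -0.0116  0.064 ]
top thin_dowel_tip [338.9 229.5] 0.68 [ 0.4925 -0.207   0.064 ]
top short_handle [282.8 212.8] 0.96 [ 0.5629 -0.0087  0.037 ]
top short_handle [213.1 232.1] 0.18 [0.4986 0.2463 0.037 ]
top ink_tin [280.5 174.3] 0.67 [ 0.7188 -0.0042  0.    ]
top glue_jar [328.1 158.7] 0.5 [ 0.776  -0.1893  0.    ]
top tape_roll [289.2 267. ] 0.57 [ 0.3673 -0.0269  0.    ]
top tape_roll [420.  245.4] 0.29 [ 0.4333 -0.5127  0.    ]
top brayer_near [422.  246.9] 0.71 [ 0.4275 -0.5196  0.    ]
top brayer_far [264.4 152.3] 0.6 [0.8085 0.0558 0.    ]
top brayer_far [214.4 232.7] 0.56 [0.5009 0.2478 0
[... 933 characters left out ...]
'qpos': array([ 1.18910449,  0.4686222 , -0.04863566,  1.53248192,  0.02408973,
        1.1410013 , -0.08231323]), 'joint_vel': array([-0.00062308, -0.00063627,  0.00088733, -0.00065006, -0.00055187,
       -0.00161946,  0.00013978]), 'joint_efforts': array([ 8.21513931e-04, -5.10167706e+01, -4.60347603e-02, -2.38006765e+01,
        1.09006502e-02,  1.14195234e-03, -4.37963905e-06]), 'tool_pos': array([ 0.23328531, -0.63341944,  0.40472765]), 'tcp_rot': array([2.81991275e-05, 9.84480443e-01, 1.75494318e-01, 3.88005922e-05]), 'force': array([0.27410728, 0.51912606, 0.2138288 ]), 'moment': array([-0.02495028, -0.03804083,  0.02489086]), 'grasp_force': 0.0, 'gripper_width': 0.08557572783785097}
```

View pics/top0.png

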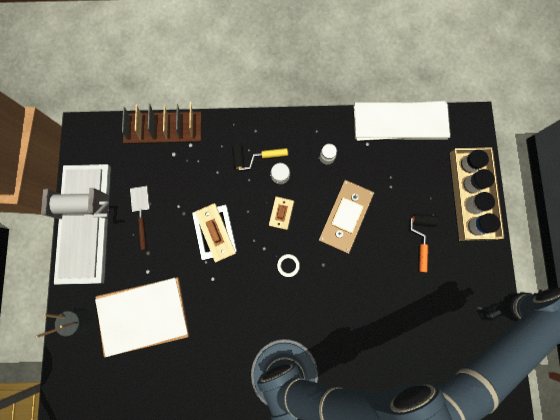

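View pics/scene0.png

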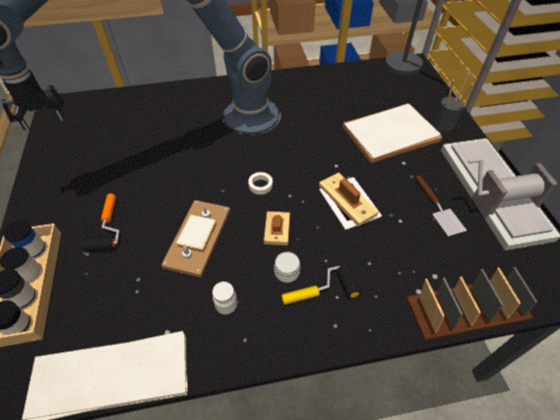

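>>> step_arm(targets=[[[0, 39, -30, 0, 0, 0, 0], [0, 39, -30, 0, 0, 0, 0], [0, 39, -30, 0, 0, 0, 0], [0, 39, -30, 0, 0, 0, 0], [0, 39, -30, 0, 0, 0, 0]]])

```text
clock: 1.85
tool_pos: [0.3652, -0.4235, 0.405]
tcp_rot: [0.0, 0.985, 0.175, 0.0]
force: [-0.1, -0.6, 0.2]
gripper_width: 0.0852
grasp_force: 0.0
```

>>> step_arm(targets=[[[0, 39, -30, 0, 0, 0, 0], [0, 39, -30, 0, 0, 0, 0], [0, 39, -30, 0, 0, 0, 0], [0, 39, -30, 0, 0, 0, 0], [0, 39, -30, 0, 0, 0, 0]]])

```text
clock: 2.35
tool_pos: [0.4963, -0.2154, 0.4051]
tcp_rot: [0.0, 0.985, 0.175, 0.0]
force: [1.4, 0.2, 0.3]
gripper_width: 0.0852
grasp_force: 0.0
```

```bash
python3 - <<'E'
from h import *
c=r.camera("wrist");cv2.imwrite("pics/w1.png",c["img"])
print(np.array(c["intrinsics"]),-np.array(c["R"]).T@c["t"])
for k,z in dict(jig=0,thick_dowel_tip=.064,thin_dowel_tip=.064).items():
    for d in r.tip_of("wrist",k)[:2]: print(k,np.round(d["uv"],1),round(d["confidence"],2),np.round(atz(c,d["uv"],z,wray),4))
E
```

```text
[[325.1922621    0.         274.51849076]
 [  0.         325.1922621  215.34583755]
 [  0.           0.           1.        ]] [ 0.56419012 -0.18977135  0.37442071]
jig [317.4 150.3] 0.8 [ 0.5503 -0.2478  0.    ]
thick_dowel_tip [377.1 102.5] 0.93 [ 0.6187 -0.2757  0.064 ]
thin_dowel_tip [266.1 207.6] 0.78 [ 0.4821 -0.2112  0.064 ]
```

View pics/w1.png

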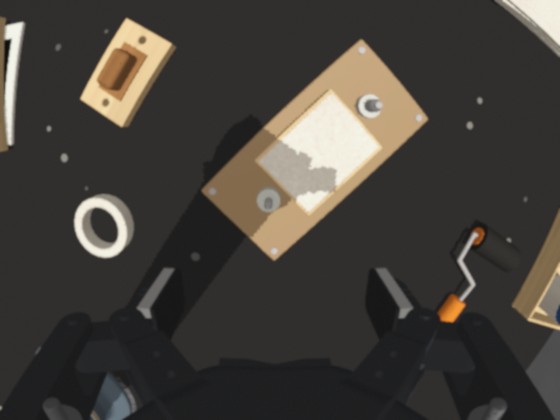

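>>> step_arm(targets=[[[0, 16, -46, 0, 0, 0, 0], [0, 16, -46, 0, 0, 0, 0], [0, 16, -46, 0, 0, 0, 0], [0, 16, -46, 0, 0, 0, 0], [0, 16, -46, 0, 0, 0, 0]]])

```text
clock: 3.05
tool_pos: [0.4908, 0.0259, 0.4049]
tcp_rot: [0.001, 0.985, 0.173, 0.0]
force: [1.1, -1.0, 1.1]
gripper_width: 0.0852
grasp_force: 0.0
```

>>> step_arm(targets=[[[0, 16, -46, 0, 0, 0, 0], [0, 16, -46, 0, 0, 0, 0], [0, 16, -46, 0, 0, 0, 0], [0, 10, -36, 20, 0, 0, -0.05], [0, 0, 0, 40, 0, 0, 0]]])

```text
clock: 3.55
tool_pos: [0.486, 0.2145, 0.3473]
tcp_rot: [-0.002, 0.979, 0.203, 0.004]
force: [0.7, -0.6, -0.6]
gripper_width: 0.0856
grasp_force: 0.0
```

```bash
python3 - <<'E'
from h import *
c=r.camera("wrist");cv2.imwrite("pics/w2.png",c["img"])
for k,z in dict(block_handle=.055,large_hole=.03,small_hole=.03).items():
    for d in r.tip_of("wrist",k)[:2]: print(k,np.round(d["uv"],1),round(d["confidence"],2),np.round(atz(c,d["uv"],z,wray),4))
s=r.state();print(s['tool_pos'],s['tcp_rot'])
E
```

```text
block_handle [255.7 185.7] 0.83 [0.5    0.2391 0.055 ]
large_hole [255.3  94.8] 0.91 [0.5696 0.2706 0.03  ]
small_hole [255.7 255.5] 0.94 [0.4324 0.2127 0.03  ]
[0.48628598 0.20762282 0.34458906] [ 6.94120255e-04  9.80135626e-01  1.98325705e-01 -7.66534696e-04]
```

View pics/w2.png

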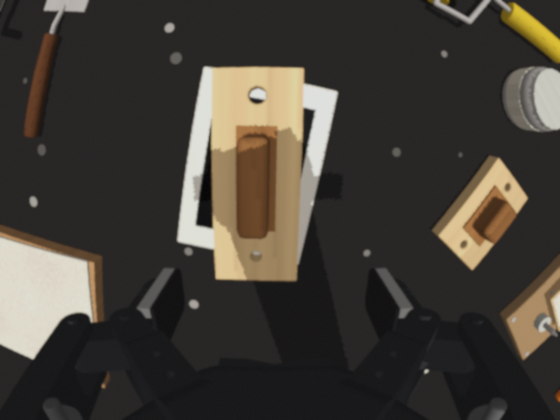

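>>> step_arm(targets=[[[0, 13, -12.5, 35, 0, 0, 0], [0, 13, -12.5, 35, 0, 0, 0], [0, 0, 0, 35, 0, 0, 0], [0, 0, 0, 20, 0, 0, 0], [0, 0, 0, 8, 0, 0, 0]]])

```text
clock: 4.25
tool_pos: [0.5008, 0.2411, 0.2114]
tcp_rot: [0.001, 0.98, 0.198, -0.0]
force: [0.7, -0.6, -1.2]
gripper_width: 0.0854
grasp_force: 0.0
```

>>> step_arm(targets=[[[0, 0, 0, 0, 0, 0, 0], [1, 0, 0, 0, 0, 0, 0], [1, 0, 0, 0, 0, 0, 0], [1, 0, 0, 0, 0, 0, 0], [1, 0, 0, 0, 0, 0, 0]]])

```text
clock: 4.75
tool_pos: [0.4999, 0.2428, 0.2125]
tcp_rot: [0.0, 0.98, 0.2, 0.001]
force: [1.4, -7.7, 4.5]
gripper_width: 0.0282
grasp_force: 3.0
```

>>> step_arm(targets=[[[1, 0, 0, 0, 0, 0, 0], [1, 0, 0, 0, 0, 0, 0], [1, 0, 0, 0, 0, 0, 0], [1, 0, 0, 0, 0, 0, 0], [1, 0, 0, 0, 0, 0, 0]]])

```text
clock: 5.25
tool_pos: [0.5001, 0.2427, 0.2126]
tcp_rot: [0.0, 0.98, 0.2, 0.001]
force: [0.4, -2.6, 5.3]
gripper_width: 0.0235
grasp_force: 59.8
```

>>> step_arm(targets=[[[1, 0, 0, -20, 0, 0, 0], [1, 0, 0, -35, 0, 0, 0], [1, 0, 0, -35, 0, 0, 0], [1, 0, 0, -35, 0, 0, 0.12], [1, 0, 0, -15, 0, 0, 0.12]]])

```text
clock: 5.75
tool_pos: [0.4998, 0.2434, 0.3545]
tcp_rot: [-0.001, 0.997, 0.079, 0.002]
force: [1.1, 0.6, -1.7]
gripper_width: 0.0233
grasp_force: 59.5
```

>>> step_arm(targets=[[[1, 0, 0, 0, 0, 0, 0.12], [1, 0, 0, 0, 0, 0, 0.12], [1, 0, 0, 0, 0, 0, 0.12], [1, 0, 0, 0, 0, 0, 0.12], [1, 0, 0, 0, 0, 0, 0.12]]])

```text
clock: 6.25
tool_pos: [0.4991, 0.2427, 0.3508]
tcp_rot: [0.0, 0.976, -0.218, -0.001]
force: [-0.6, -0.9, -2.5]
gripper_width: 0.0237
grasp_force: 59.4
```

>>> step_arm(targets=[[[1, 12, 20, 0, 0, 0, 0], [1, 21, 35, 0, 0, 0, 0], [1, 21, 35, 0, 0, 0, 0], [1, 21, 35, 0, 0, 0, 0], [1, 21, 35, 0, 0, 0, 0]]])

```text
clock: 6.75
tool_pos: [0.5183, 0.0558, 0.3511]
tcp_rot: [0.0, 0.976, -0.217, -0.001]
force: [0.9, 0.3, -1.8]
gripper_width: 0.0236
grasp_force: 59.5
```

>>> step_arm(targets=[[[1, 21, 35, 0, 0, 0, 0], [1, 21, 35, 0, 0, 0, 0], [1, 21, 35, 0, 0, 0, 0], [1, 21, 35, 0, 0, 0, 0], [1, 0, 0, 0, 0, 0, 0]]])

```text
clock: 7.25
tool_pos: [0.535, -0.1121, 0.3509]
tcp_rot: [0.002, 0.975, -0.222, -0.0]
force: [0.2, 1.1, -3.1]
gripper_width: 0.0232
grasp_force: 59.7
```

```bash
python3 - <<'E'
from h import *
c=r.camera("wrist");cv2.imwrite("pics/w3.png",c["img"])
s=r.state();p=s['tool_pos'];R=Ro.from_quat(s['tcp_rot'],scalar_first=True)
print(p,s['tcp_rot'],s['force'])
zt=p[2]-.18
for k,z in dict(thick_dowel_tip=.064,thin_dowel_tip=.064,large_hole=zt,small_hole=zt,block_handle=zt+.025).items():
    for d in r.tip_of("wrist",k)[:2]:
        X=atz(c,d["uv"],z,wray);print(k,np.round(d["uv"],1),round(d["confidence"],2),np.round(X,4),np.round(R.inv().apply(X-p),4))
c=r.camera("scene");cv2.imwrite("pics/s3.png",cv2.resize(c["img"][130:330,120:400],None,fx=2.8,fy=2.8))
E
```

```text
[ 0.5350508  -0.10854909  0.35085052] [ 5.94560123e-04  9.75488042e-01 -2.20050407e-01 -7.38347880e-04] [-0.12027768  0.89271385 -3.01614312]
thick_dowel_tip [411.1  37.2] 0.7 [ 0.6201 -0.2787  0.064 ] [0.1502 0.1168 0.2868]
thin_dowel_tip [403.  212.8] 0.68 [ 0.4846 -0.2123  0.064 ] [-0.0007  0.115   0.287 ]
large_hole [272.8 116.4] 0.89 [ 0.6022 -0.1439  0.1709] [0.076  0.0028 0.1799]
large_hole [401.3 214.2] 0.53 [ 0.5325 -0.1824  0.1709] [0.0296 0.0675 0.1801]
small_hole [155.9 221.8] 0.7 [ 0.5827 -0.0691  0.1709] [ 0.0263 -0.0564  0.1799]
```

View pics/w3.png

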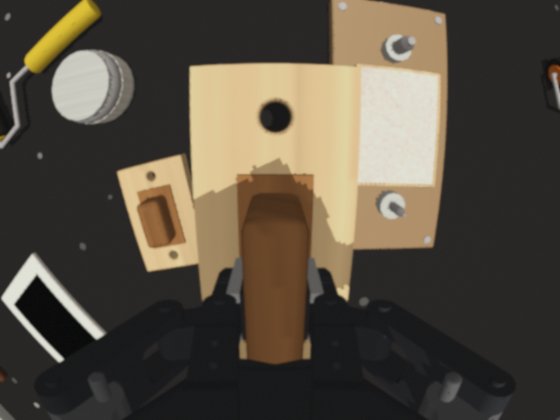

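>>> step_arm(targets=[[[1, 18, 28, 0, 0, 0, 0], [1, 19, 29, 0, 0, 0, 0.006], [1, 18, 29, 15, 0, 0, 0], [1, 18, 28, 25, 0, 0, 0], [1, 0, 0, 20, 0, 0, 0]]])

```text
clock: 8.1
tool_pos: [0.5527, -0.2445, 0.2909]
tcp_rot: [0.002, 0.975, -0.223, 0.001]
force: [-1.2, -0.6, -3.8]
gripper_width: 0.0234
grasp_force: 59.9
```

>>> step_arm(targets=[[[1, 0, 0, 10, 0, 0, 0], [1, 0, 0, 0, 0, 0, 0], [1, 0, 0, 0, 0, 0, 0]]])

```text
clock: 8.4
tool_pos: [0.5539, -0.2378, 0.2824]
tcp_rot: [-0.0, 0.976, -0.218, 0.001]
force: [0.3, 0.5, -1.7]
gripper_width: 0.0235
grasp_force: 59.7
```

```bash
python3 - <<'E'
from h import *
c=r.camera("wrist");im=c["img"]
a=cv2.resize(im[60:200,200:350],None,fx=4,fy=4,interpolation=cv2.INTER_CUBIC)
s=r.state();p=s['tool_pos'];R=Ro.from_quat(s['tcp_rot'],scalar_first=True)
print(p,s['tcp_rot'],s['force'])
zt=p[2]-.18
for k,z in dict(thick_dowel_tip=.064,large_hole=zt).items():
    for d in r.tip_of("wrist",k)[:2]:
        X=atz(c,d["uv"],z,wray);print(k,np.round(d["uv"],1),round(d["confidence"],2),np.round(X,4),np.round(R.inv().apply(X-p),4))
cv2.imwrite("pics/w4.png",a)
c=r.camera("scene")
for k,z in dict(thick_dowel_tip=.064,large_hole=zt,small_hole=zt,block_handle=zt+.025).items():
    for d in r.tip_of("scene",k)[:2]:
        X=atz(c,d["uv"],z);print(k,np.round(d["uv"],1),round(d["confidence"],2),np.round(X,4))
cv2.imwrite("pics/s4.png",cv2.resize(c["img"][160:300,110:270],None,fx=4,fy=4,interpolation=cv2.INTER_CUBIC))
E
```

```text
[ 0.5539604  -0.23810644  0.28295162] [-1.22880163e-04  9.75803516e-01 -2.18646446e-01  1.10195007e-03] [-0.03055659 -0.82577399 -2.57943365]
thick_dowel_tip [286.4 116.8] 0.93 [ 0.6189 -0.2754  0.064 ] [0.0741 0.0062 0.2191]
large_hole [272.8 118.7] 0.61 [ 0.6208 -0.268   0.103 ] [ 0.0728 -0.0013  0.1802]
thick_dowel_tip [183.8 241.9] 0.63 [ 0.604  -0.2805  0.064 ]
large_hole [184.9 238.7] 0.57 [ 0.6217 -0.271   0.103 ]
small_hole [203.2 195.4] 0.57 [ 0.4753 -0.21    0.103 ]
small_hole [277.2 219.4] 0.22 [ 0.6055 -0.0109  0.103 ]
block_handle [188.5 215.9] 0.7 [ 0.5646 -0.2537  0.128 ]
```

View pics/w4.png

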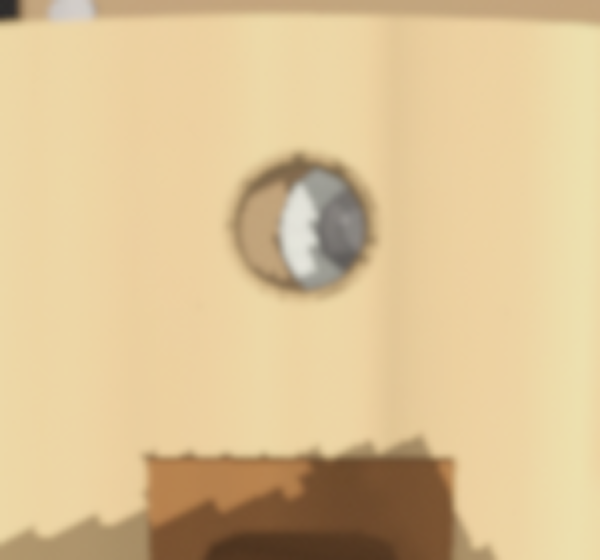

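View pics/s4.png

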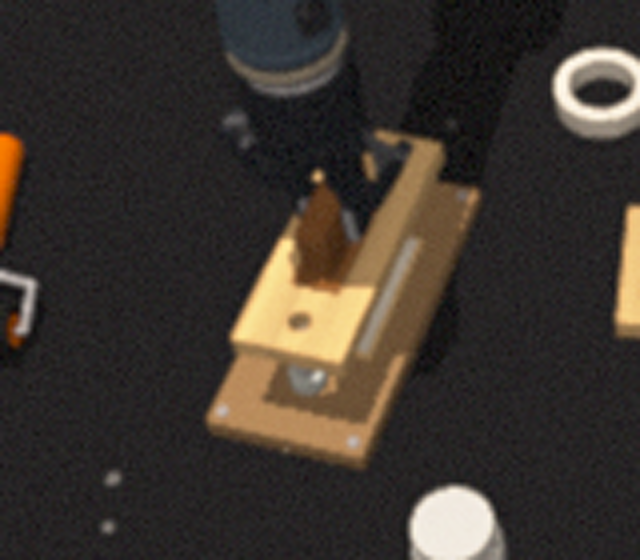

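>>> step_arm(targets=[[[1, 0, 6, 0, 0, 0, 0.01], [1, 0, 0, 10, 0, 0, 0], [1, 0, 0, 4, 0, 0, 0], [1, 0, 0, 0, 0, 0, 0], [1, 0, 0, 0, 0, 0, 0]]])

```text
clock: 9.3
tool_pos: [0.5506, -0.2447, 0.2673]
tcp_rot: [-0.0, 0.974, -0.225, -0.0]
force: [0.2, -0.6, -3.3]
gripper_width: 0.0231
grasp_force: 59.8
```

```bash
python3 - <<'E'
from h import *
c=r.camera("wrist");im=c["img"]
a=cv2.resize(im[60:200,200:350],None,fx=4,fy=4,interpolation=cv2.INTER_CUBIC)
s=r.state();p=s['tool_pos'];R=Ro.from_quat(s['tcp_rot'],scalar_first=True)
print(p,s['tcp_rot'],s['force'],s['moment'])
for k,z in dict(thick_dowel_tip=.064,large_hole=p[2]-.1826).items():
    for d in r.tip_of("wrist",k)[:2]:
        X=atz(c,d["uv"],z,wray);print(k,np.round(d["uv"],1),round(d["confidence"],2),np.round(X,4),np.round(R.inv().apply(X-p),4))
c=r.camera("scene")
b=cv2.resize(c["img"][180:280,140:240],(560,560),interpolation=cv2.INTER_CUBIC)
cv2.imwrite("pics/w5.png",cv2.resize(np.hstack([cv2.resize(a,(600,560)),b]),(800,386)))
E
```

```text
[ 0.55070569 -0.24470015  0.26759336] [-7.03138051e-05  9.74456441e-01 -2.24576580e-01  5.18917810e-08] [ 0.35222606 -0.47647213 -2.36434335] [-0.00888552  0.05349237  0.04412407]
thick_dowel_tip [275.2 115.3] 0.92 [ 0.618  -0.2775  0.064 ] [7.490e-02 1.000e-04 2.036e-01]
large_hole [274.6 115.8] 0.61 [ 0.6176 -0.277   0.085 ] [ 0.0743 -0.0002  0.1826]
```

View pics/w5.png

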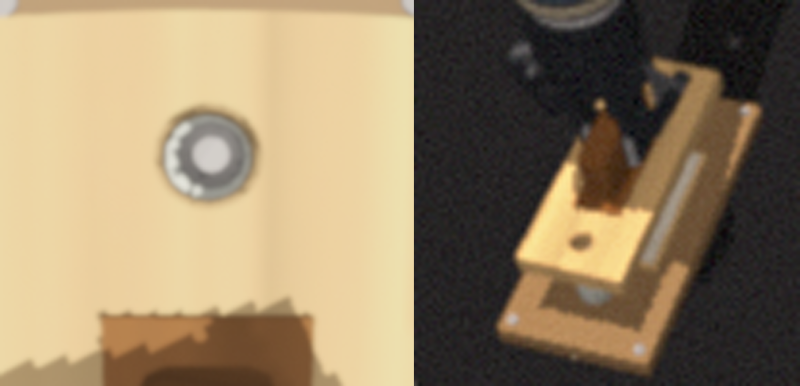

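>>> step_arm(targets=[[[1, 0, 0, 4, 0, 0, 0], [1, 0, 0, 4, 0, 0, 0], [1, 0, 0, 3, 0, 0, 0], [1, 0, 0, 0, 0, 0, 0]]])

```text
clock: 9.9
tool_pos: [0.5503, -0.2447, 0.256]
tcp_rot: [-0.0, 0.974, -0.225, -0.001]
force: [-0.4, -0.9, -1.9]
gripper_width: 0.0238
grasp_force: 59.8
```

>>> step_arm(targets=[[[1, 0, 0, 2, 0, 0, 0], [1, 0, 0, 2, 0, 0, 0], [1, 0, 0, 2, 0, 0, 0], [1, 0, 0, 0, 0, 0, 0], [1, 0, 0, 0, 0, 0, 0]]])

```text
clock: 10.4
tool_pos: [0.5505, -0.245, 0.2506]
tcp_rot: [0.0, 0.974, -0.225, 0.0]
force: [-0.3, -0.8, -2.5]
gripper_width: 0.0236
grasp_force: 59.8
```

```bash
python3 - <<'E'
from h import *
s=r.state();print(s['tool_pos'],s['tcp_rot'],s['force'],s['moment'])
E
```

```text
[ 0.55046748 -0.24503282  0.2506096 ] [ 1.78862101e-04  9.74425351e-01 -2.24711376e-01  1.66938689e-05] [-0.30284197 -0.84028855 -2.49386983] [-0.2524324  -0.04115771  0.04134965]
```

>>> step_arm(targets=[[[1, 0, 0, 3, 0, 0, 0], [1, 0, 0, 3, 0, 0, 0], [1, 0, 0, 2, 0, 0, 0], [1, 0, 0, 0, 0, 0, 0]]])

```text
clock: 10.8
tool_pos: [0.5505, -0.2451, 0.2426]
tcp_rot: [0.0, 0.974, -0.225, -0.0]
force: [-1.3, -1.9, -0.9]
gripper_width: 0.023
grasp_force: 60.1
```

>>> step_arm(targets=[[[1, 0, 0, 2, 0, 0, 0], [1, 0, 0, 2, 0, 0, 0], [1, 0, 0, 2, 0, 0, 0], [1, 0, 0, 0, 0, 0, 0], [1, 0, 0, 0, 0, 0, 0]]])

```text
clock: 11.3
tool_pos: [0.5505, -0.245, 0.2373]
tcp_rot: [0.0, 0.974, -0.225, 0.0]
force: [-3.0, -1.3, 5.0]
gripper_width: 0.0234
grasp_force: 60.9
```

```bash
python3 - <<'E'
from h import *
s=r.state();print(s['tool_pos'],s['tcp_rot'],s['force'],s['moment'])
E
```

```text
[ 0.55048567 -0.24503234  0.23732902] [ 2.43070047e-04  9.74417200e-01 -2.24746637e-01  1.01602580e-04] [-2.98490885 -1.25475344  4.9653891 ] [-0.33185351  0.54876685  0.11621642]
```

>>> step_arm(targets=[[[1, 0, 0, 1, 0, 0, 0], [1, 0, 0, 1, 0, 0, 0], [1, 0, 0, 0, 0, 0, 0]]])

```text
clock: 11.6
tool_pos: [0.5505, -0.245, 0.2358]
tcp_rot: [0.0, 0.974, -0.225, 0.0]
force: [-5.1, -0.4, 8.3]
gripper_width: 0.0237
grasp_force: 61.2
```

>>> step_arm(targets=[[[1, 0, 0, 1, 0, 0, 0], [1, 0, 0, 0, 0, 0, 0], [1, 0, 0, 0, 0, 0, 0]]])

```text
clock: 11.9
tool_pos: [0.5505, -0.245, 0.2349]
tcp_rot: [0.0, 0.974, -0.225, 0.0]
force: [-4.1, -1.7, 10.0]
gripper_width: 0.0231
grasp_force: 61.3
```

>>> step_arm(targets=[[[1, 0, 0, 1, 0, 0, 0], [1, 0, 0, 0, 0, 0, 0], [1, 0, 0, 0, 0, 0, 0]]])

```text
clock: 12.2
tool_pos: [0.5505, -0.245, 0.2346]
tcp_rot: [0.0, 0.974, -0.225, 0.0]
force: [-6.8, -0.0, 14.0]
gripper_width: 0.0229
grasp_force: 62.1
```

>>> step_arm(targets=[[[1, -0.5, 0, 1, 0, 0, 0], [1, 0, 0, 0, 0, 0, 0], [1, 0, 0, 0, 0, 0, 0]]])

```text
clock: 12.5
tool_pos: [0.5503, -0.2449, 0.2345]
tcp_rot: [0.0, 0.974, -0.225, 0.001]
force: [-7.3, 0.3, 18.0]
gripper_width: 0.0229
grasp_force: 62.8
```

```bash
python3 - <<'E'
from h import *
s=r.state();print(s['tool_pos'],s['tcp_rot'],s['force'],s['moment'])
E
```

```text
[ 0.55033633 -0.24490917  0.23452285] [ 4.33027717e-04  9.74407519e-01 -2.24787296e-01  6.86809327e-04] [-7.31684087  0.29981677 18.03906686] [0.02633926 1.48094669 0.12679831]
```

>>> step_arm(targets=[[[1, -1, 0, 1, 0, 0, 0], [1, 0, 0, 0, 0, 0, 0], [1, 0, 0, 0, 0, 0, 0]]])

```text
clock: 12.8
tool_pos: [0.55, -0.2448, 0.2345]
tcp_rot: [0.001, 0.974, -0.225, 0.002]
force: [-6.4, 0.2, 20.8]
gripper_width: 0.0236
grasp_force: 63.4
```

```bash
python3 - <<'E'
from h import *
s=r.state();print(s['tool_pos'],s['tcp_rot'],s['force'],s['moment'])
c=r.camera("wrist");a=cv2.resize(c["img"][60:200,200:350],(430,400))
d=r.camera("scene")["img"];b=cv2.resize(d[190:280,150:240],(370,400),interpolation=cv2.INTER_CUBIC)
cv2.imwrite("pics/w6.png",np.hstack([a,b]))
E
```

```text
[ 0.55002656 -0.24478804  0.2344869 ] [ 6.45770515e-04  9.74395411e-01 -2.24833681e-01  1.72698553e-03] [-6.4152978   0.21844821 20.81891428] [-0.02049391  1.58969159  0.09896031]
```

View pics/w6.png

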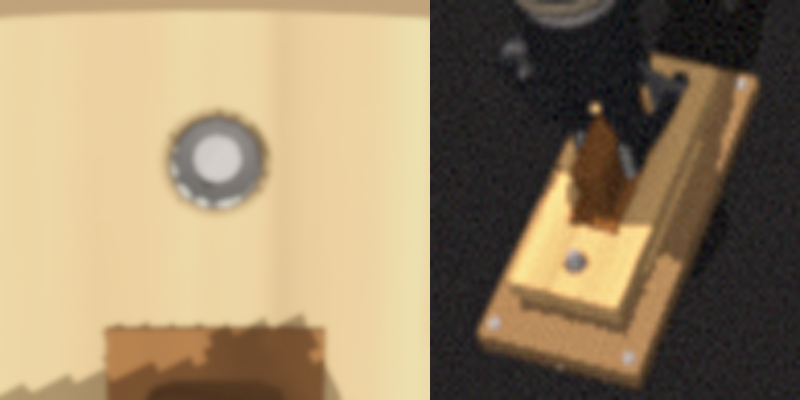

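>>> step_arm(targets=[[[1, 1, 0, 0, 0, -0.006, 0], [1, 0, 0, 0, 0, 0, 0], [1, 0, 0, 0, 0, 0, 0]]])

```text
clock: 13.2
tool_pos: [0.5509, -0.2452, 0.2345]
tcp_rot: [-0.0, 0.974, -0.225, -0.001]
force: [-9.3, 0.8, 22.9]
gripper_width: 0.0234
grasp_force: 63.3
```

```bash
cat > st.py <<'E'
from h import *
s=r.state();R=Ro.from_quat(s['tcp_rot'],scalar_first=True)
F=R.inv().apply(s['force']);M=R.inv().apply(s['moment'])
print(s['tool_pos'],'tool F',F,'M at grasp',M-np.cross([0,0,.155],F),'xz,yz',R.as_matrix()[2,:2])
E
python3 st.py
```

```text
[ 0.5508532  -0.24518121  0.23452473] tool F [ -8.76523561   3.35959152 -22.89084541] M at grasp [-0.17981621  0.23867046 -0.18384413] xz,yz [-0.00212541  0.00044765]
```

>>> step_arm(targets=[[[1, -1, -0.3, 0.5, 0, 0.003, 0], [1, 0, 0, 0, 0, 0, 0], [1, 0, 0, 0, 0, 0, 0]]])

```text
clock: 13.5
tool_pos: [0.5503, -0.2449, 0.2345]
tcp_rot: [0.001, 0.974, -0.225, 0.001]
force: [-7.3, -0.8, 24.3]
gripper_width: 0.0235
grasp_force: 63.4
```

```bash
python3 st.py
```

```text
[ 0.55028638 -0.24485642  0.23449415] tool F [ -6.16468906   3.92970846 -24.35620439] M at grasp [-0.15233321 -0.39956644 -0.18858851] xz,yz [0.00185364 0.0007532 ]
```

>>> step_arm(targets=[[[1, 0.2, -0.3, 0.5, 0, -0.001, 0], [1, 0, 0, 0, 0, 0, 0], [1, 0, 0, 0, 0, 0, 0], [1, 0, 0, 0, 0, 0, 0], [1, 0, 0, 0, 0, 0, 0]]])

```text
clock: 14.0
tool_pos: [0.5505, -0.2449, 0.2345]
tcp_rot: [0.001, 0.974, -0.225, 0.0]
force: [-9.4, -0.8, 27.3]
gripper_width: 0.0236
grasp_force: 63.9
```

```bash
python3 st.py
```

```text
[ 0.55048756 -0.2448683   0.23449608] tool F [ -8.03866694   4.84091134 -27.28895224] M at grasp [-0.10775021 -0.33294033 -0.22318564] xz,yz [0.00081769 0.00112423]
```

```bash
python3 -c "
from cell import r
print(r.hand_in())"
```

```text
the job is handed in; nothing more can be done
None
```

I handed the job in at about 14 s, with the long block over both dowels and still gripped. It was pressed down with about 27 N, and the readings match it resting fully home on both shoulders; the hand-in gave no verdict.

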